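# Feed a watercolour pad into the stack cutter with the push stick

## Task

Load the small watercolour pad into the stack cutter ready for trimming: take the push stick, press the pad flat against the side guide in front of the blade, then with the stick feed it under the raised blade, keeping it lightly pressed to the guide all the way, until it sits snug and square against the back gauge. Push gently, so that you neither bruise the pad's edges nor shove the gauge off its setting, and touch the pad with nothing but the stick. Then lay the stick down on the table clear of the cutter, and leave the other things alone.

Things in the scene. Friction and masses are not known exactly. Their poses are not given: they have to be found in the camera images.
- cutter: Table-top stack cutter (guillotine), grey with a steel bed, fixed. Origin on the table under the blade line, mid-width. Axes: y = feed direction (the machine's front is at -y), x across the bed towards the side guide, z up. Level bed, top 45 mm above the table, 300 mm wide (x -150 to 150), y -260 to 200 mm. Side frames at |x| 135 to 161, y -47 to 63, up to 190 mm high.
- bridge (a point): Middle of the underside of the bridge (blade and clamp, raised): at the cutter's x = 0, y = 0, 102 mm above the table, 57 mm above the bed. The bridge spans the bed from y = -30 to +40 mm, top 188 mm, hand wheel on it up to 214 mm; a lever rises backwards from the frame on the guide side (x = 172) to 350 mm.
- guide: Side guide (fence): rigid steel bar (guide_bar) 20 mm wide, 30 mm high, held on the bed by slotted lugs. Origin at bed level, blade line, 110 mm to +x of the cutter's origin; axes as the cutter's. The bar's face looks to -x and is parallel to y, from y -240 to 170 mm, but its screws set it anywhere within 4 mm either side of this frame's x = 0: that setting is not measured, feel for it.
- gauge: Back gauge: aluminium bar across the bed behind the bridge, 222 mm wide, 34 mm high, set anew each time. Origin on its front face, at bed level, mid-bed (110 mm from the guide's face); axes parallel to the cutter's. The face is its plane y = 0, square to the guide, 60 to 90 mm behind the blade line. Its slide is held by friction only: some 13 N shoves it back.
- pad: Watercolour pad, a rigid block 105 (x) x 148 (y) x 24 mm, about 0.34 kg, white edges, brown cover, dark strip at its rear end. Lies flat on the bed before the blade, 5 to 40 mm off the guide, turned a few degrees. Origin mid-underside; +y its nose, +x its guide side. Slides at 1 to 3 N. Over 10 N on the guide or gauge, or 15 N from the stick, bruises it; 2 to 6 N against each does.
- pad_nose (a point): Middle of the pad's nose face: 74 mm ahead (+y) of the pad's origin, 12 mm above its underside. Axes as the pad's.
- pad_open_rear (a point): Pad's rear corner on the open side, away from the guide: -52.5 mm x, -74 mm y from the pad's origin, 12 mm above its underside. The stick's notch fits over it.
- stick: Plywood push stick, 0.14 kg, flat on the table in front of the cutter. Sole 18 mm thick, 30 mm wide (y -15 to 15), from x = -90 to +95 mm; on it an upright grip 76 mm long (x), 22 mm wide (y), 18 to 64 mm high. Origin under the middle of the grip, on the sole's underside; x along the stick to the notched end, z up. In use x points along the feed, the lip on the pad's open side.
- stick_notch (a point): Inner corner of the notch in the stick's end: +95 mm x, +5 mm y of the stick's origin, 9 mm above its underside. The end face at x = 95 mm pushes forward; a lip 10 mm wide (y +5 to +15), as thick as the sole, reaches on to x = 127 mm, and its inner face at y = 5 mm pushes sideways, to the stick's -y.
- eraser: White eraser, 42 x 20 x 13 mm, on the cutter's bed near its left front edge. Bystander: leave alone (not moved by more than 20 mm, like all the bystanders).
- tape: Roll of masking tape, 84 mm across, 24 mm high, lying flat. Bystander.
- tub: White plastic tub, 110 mm across, 85 mm high. Bystander.
- pencil_tin: Flat open tin of coloured pencils, 195 x 100 x 16 mm. Bystander.
- pencil: Green pencil lying on the table, 160 mm long, 8 mm thick. Bystander.
- brush_jar: Blue jar of brushes, 72 mm across, 100 mm high, brushes to 230 mm. Bystander.
- spare_pads: Two larger pads in a stack, 150 x 210 x 36 mm. Bystander.
- rule: Steel rule lying on the table, 320 x 30 x 4 mm. Bystander.

How it is judged:
By the outcome, as a careful person would: the job done as asked, in the order asked, and still so for the second after the job is handed in, with the robot touching nothing.
It also fails if it takes over 72 s, if anything falls off the work surface, if the arm or the gripper's body presses on something with over 40 N, if the wrist force passes 120 N, or if a joint passes its speed limit or range.

## Robot

A 6-joint arm with a two-finger parallel gripper is mounted at the origin on the work surface. World frame = base frame: x ahead of the robot, y to its left, z up, the work surface at z = 0. Lengths are in m, angles in degrees, forces in N, time in s.
With the tool pointing down it reaches from about 0.35 to 0.85 m from the base axis. Payload 8.1 kg.
Tool frame: the origin (TCP) lies midway between the tips of the shut fingers; the grasp point (between the pads) lies 19 mm behind it (robot.tcp_to_grasp is the distance from the TCP to the grasp point, in m); z points along the fingers, y is the line along which they close (so a half turn about z gives the same grasp; the last joint's range is limited). The gripper opens to 93 mm and grips with 3 to 60 N. Pads are 15 mm wide; open, the fingers measure 128 mm over their backs; the gripper's body (75 mm by 188 mm) begins 65 mm behind the grasp point.
Start: joints at [-76.226, 7.471, 85.268, -0, 87.261, -4.893], TCP at [0.192, -0.568, 0.219] pointing down, gripper open.
Joint ranges: [-169.43, 169.43], [-51.17, 129.36], [1.28, 143.12], [-76.62, 256.62], [0, 156.53], [-152.29, 152.29]. Speed limits (degrees/s): [136.94, 136.94, 159.86, 180, 180, 180].

## Interface

Orientations are given as [roll, pitch, yaw] about the fixed x, y, z axes, in that order (R = Rz(yaw) Ry(pitch) Rx(roll)).
In Python, from workcell import robot gives the robot as it stands.
- The arm moves only by the tool play_rows, never from a script. Its argument "plan" is a list that holds one entry, the list of rows, each a list of 5 numbers: the opening, from -1 (shut) to 1 (fully open), then the shift along the tool's x, y, z in m, then the turn about the tool's z in rad. A call has 1 to 20 rows; each row is the pose to reach, as a shift and turn from the pose commanded when the call began, along the tool's axes at that moment; what a row does not reach only later rows make up. A row lasts 1/12 s, in which the tool goes at most 41.7 mm and 7.16 degrees, less where a joint would pass 70% of its speed; a pose out of reach is approached as far as the arm can. A call with a gripper value outside its range is refused whole. The fingers move at their own pace and stop on an object; "force" is the grip in N (left out, the last holds). Time passes only in rows, so rows that repeat a pose let the fingers close. It gives the time, the measured TCP pose, the force, the opening and the grip force at its end, in the units of the state.
- robot.get_state(): the state, without advancing time (a new reading comes with each control period).
- robot.grab_frame(name): name is "scene" or "top"; returns the picture (420x560x3 uint8, blue, green, red); there is no depth.
- robot.camera_model(name): a dict with "K" (3x3 intrinsics, pixels), "D" ([k1, k2, p1, p2, k3] as OpenCV has them; the pictures are not rectified), "R" (3x3) and "t" (3): a world point X has camera coordinates R X + t. Camera axes: x right, y down, z forward; pixel columns grow to the right and rows downward; lengths in m; the calibration is good to about 2 mm. A picture is of the moment at which its call begins. camera_model takes no time and is no camera call.
- robot.sign_off(): hands the job in; it is judged then, once.
The state is a dict: "time": time; "joint_pos": joint angles; "joint_velocities": joint speeds; "joint_torque": joint torques, N m; "tcp_pos": TCP position; "orientation": TCP orientation; "wrist_force": force on the tool from outside, world axes, zero at the start; "torque": the same for the moment, N m; "finger_gap": opening from 0.0 (shut) to 1.0 (fully open); "finger_force": force on a finger pad.
Only numpy, scipy, OpenCV 4.12 (cv2) and the standard library are available. Lean on these libraries where they do the work, as an engineer would, in place of code of your own. Each camera call takes 0.05 s, during which the arm holds its last target. There are 200 camera calls.

## Working session

There is one attempt and no reset: what is moved stays moved. The work goes in short steps, Python scripts to look and compute and a tool call to move; the robot and the scene stay as the last step left them, time stands still between calls to the robot, and variables do not carry over. Pictures are saved under pics/ and viewed, at most 12 in all, crops included, and the job is handed in when it is done.

Besides the shell and the picture viewer there is one more tool, called in YAML: its name, and indented under it one key for each argument. play_rows: Moves the arm, as the interface text tells. Its arguments: {"type":"object","properties":{"plan":{"type":"array","items":{"type":"array","items":{"type":"array","items":{"type":"number"}}}},"force":{"type":"number"}},"required":["plan"]}

```bash
mkdir -p pics; ls; python3 - <<'E'
from workcell import robot
import cv2
for n in("scene","top"):
    cv2.imwrite(f"pics/{n}0.png",robot.grab_frame(n)); m=robot.camera_model(n); print(n,m)
print(robot.get_state(), robot.tcp_to_grasp)
E
```

```text
pics
scene {'K': array([[503.54034924,   0.        , 276.06883339],
       [  0.        , 503.54034924, 221.10158968],
       [  0.        ,   0.        ,   1.        ]]), 'D': array([0.05797285, 0.        , 0.        , 0.        , 0.        ]), 'R': array([[ 0.7488767 ,  0.6626077 , -0.01160699],
       [ 0.40909869, -0.47599888, -0.77850069],
       [-0.52136547,  0.57825262, -0.62753641]]), 't': array([-0.47937278, -0.10640803,  1.68233465])}
top {'K': array([[460.00366208,   0.        , 276.04336465],
       [  0.        , 460.00366208, 211.82165555],
       [  0.        ,   0.        ,   1.        ]]), 'D': array([-0.12912562,  0.        ,  0.        ,  0.        ,  0.        ]), 'R': array([[ 0.02540284, -0.99960827,  0.01174727],
       [-0.98581238, -0.02699913, -0.16566534],
       [ 0.16591761, -0.00737223, -0.98611206]]), 't': array([0.08564324, 0.56035169, 1.3325629 ])}
{'time': 0.1, 'joint_pos': array([-7.62244153e+01,  7.51083182e+00,  8.53230267e+01, -6.36779864e-04,
        8.72611030e+01, -4.89303773e+00]), 'joint_velocities': array([ 0.08127035,  0.02260029, -0.26187032, -0.06654479,  0.00698726,
        0.04853283]), 'joint_torque': array([ 8.78354149e-04, -5.61343324e+01, -4.93095016e+01,  7.69993477e-02,
        2.91594921e-02, -5.97064763e-05]), 'tcp_pos': array([ 0.1919517 , -0.56792703,  0.21769194]), 'orientation': array([-1.79905330e+02, -7.46613379e-03,  1.86686472e+01]), 'wrist_force': array([0.06602918, 0.19031435, 0.55932245]), 'torque': array([-0.04342611,  0.04893153,  0.00371602]), 'finger_force': 0.0, 'finger_gap': 1.000437007785222} 0.0188
```

View pics/top0.png

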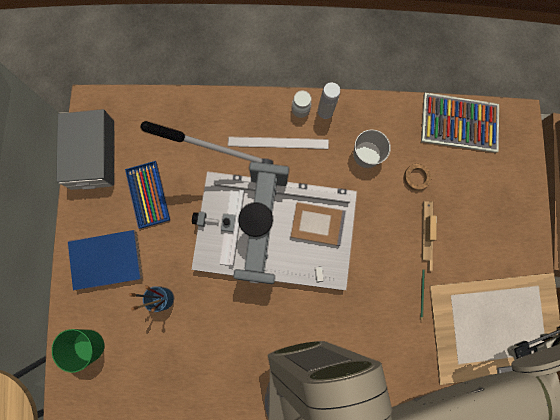

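View pics/scene0.png

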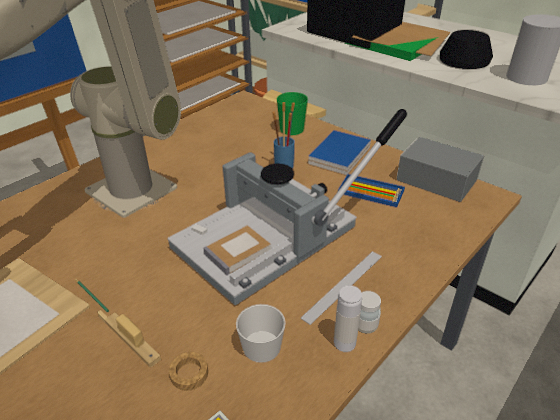

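```bash
python3 - <<'E'
import cv2,numpy as np
t=cv2.imread("pics/top0.png");s=cv2.imread("pics/scene0.png")
cv2.imwrite("pics/c1.png",cv2.resize(t[150:300,180:380],None,fx=4,fy=4,interpolation=cv2.INTER_CUBIC))
a=cv2.resize(t[190:280,395:455],None,fx=6,fy=6,interpolation=cv2.INTER_CUBIC)
b=cv2.resize(s[295:370,95:165],None,fx=6,fy=6,interpolation=cv2.INTER_CUBIC)
o=np.zeros((540,800,3),np.uint8);o[:a.shape[0],:a.shape[1]]=a;o[:b.shape[0],370:370+b.shape[1]]=b
cv2.imwrite("pics/c2.png",o)
cv2.imwrite("pics/c3.png",cv2.resize(s[145:305,160:360],None,fx=3.75,fy=3.75,interpolation=cv2.INTER_CUBIC))
E
```

```text
(no output)
```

View pics/c1.png

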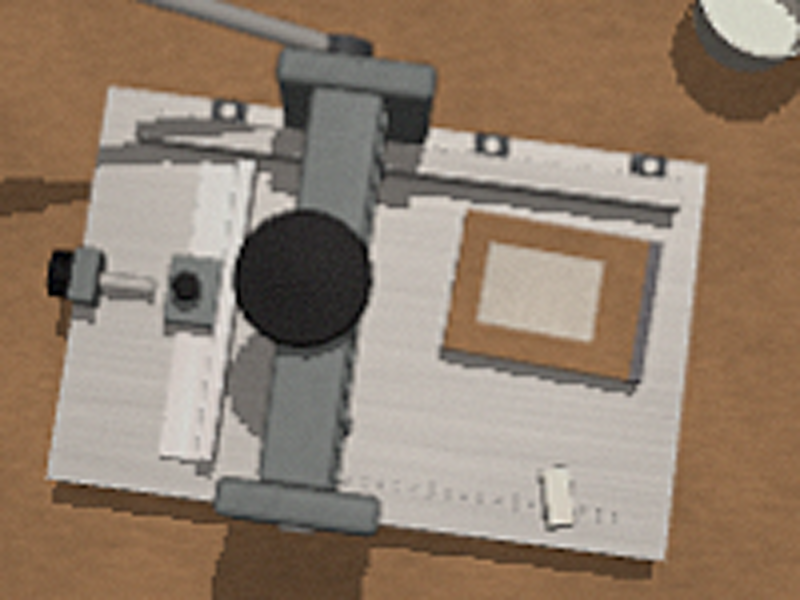

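View pics/c2.png

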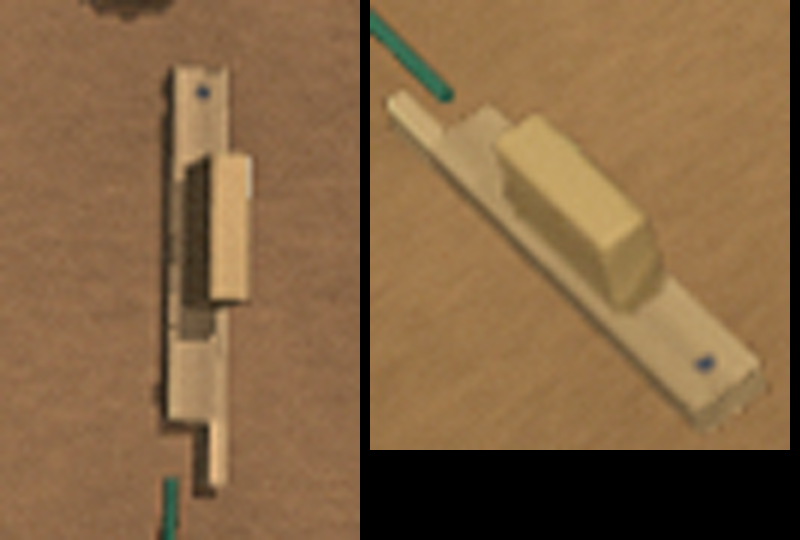

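View pics/c3.png

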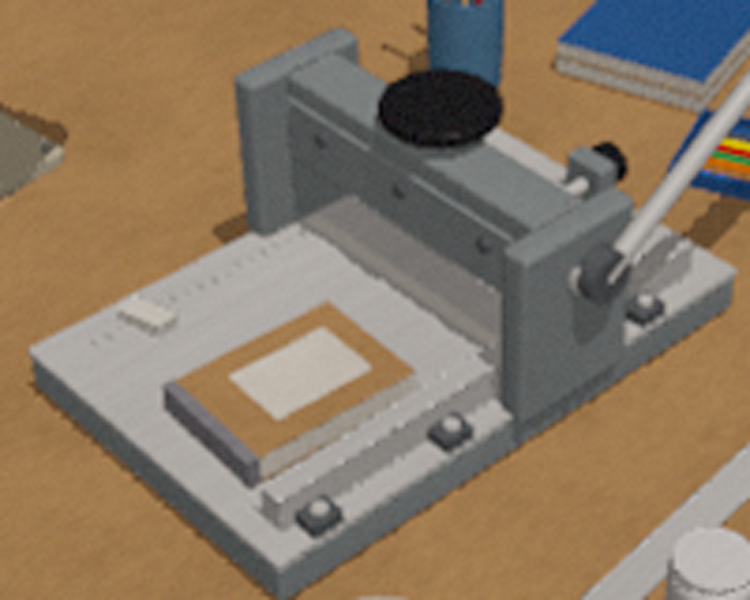

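```bash
cat > h.py <<'E'
import numpy as np,cv2
from scipy.optimize import least_squares
from workcell import robot
M={n:robot.camera_model(n) for n in("top","scene")}
def proj(n,X):
    m=M[n]; return cv2.projectPoints(np.float64(X).reshape(-1,1,3),cv2.Rodrigues(m["R"])[0],m["t"],m["K"],m["D"])[0].reshape(-1,2)
def uv(p,f,o): return (np.float64(p)+.5)/f-.5+np.float64(o)
def W(p,L):
    L=np.float64(L).reshape(-1,3); a=np.radians(p[3]); c,s=np.cos(a),np.sin(a)
    return L@np.array([[c,s,0],[-s,c,0],[0,0,1]])+p[:3]
def fit(obs,p0):  # obs: list of (cam,local,pix); p=x,y,z,yaw
    f=lambda p:np.concatenate([(proj(n,W(p,L))-P).ravel() for n,L,P in obs])
    r=least_squares(f,p0,loss="soft_l1",x_scale=[.01,.01,.01,1]); return r.x,np.abs(r.fun).reshape(-1,2).round(1)
E
cat > m1.py <<'E'
from h import *
T=lambda p:uv(p,4,(180,150)); S=lambda p:uv(p,3.75,(160,145))
TS=lambda p:uv(p,6,(395,190)); SS=lambda p:uv(np.float64(p)-[370,0],6,(95,295))
B=np.array([[.15,.2,.045],[.15,-.26,.045],[-.15,-.26,.045],[-.15,.2,.045]])
cut,e=fit([("top",B,T([[108,88],[706,163],[664,558],[48,480]])),("scene",B[:3],S([[737,272],[280,577],[32,352]]))],[.5,0,0,-5]);print("cutter",cut.round(4),e.tolist())
P=np.array([[.0525,.074,.024],[.0525,-.074,.024],[-.0525,-.074,.024],[-.0525,.074,.024]])
pad,e=fit([("top",P,T([[470,210],[660,243],[635,380],[444,349]])),("scene",P,S([[413,372],[258,463],[166,386],[330,302]]))],[.5,-.1,.045,-5]);print("pad",pad.round(4),e.tolist())
L=np.array([[-.09,15e-3,.018],[-.09,-15e-3,.018],[.095,-15e-3,.018],[.095,5e-3,.018],[.127,15e-3,.018],[.127,.005,.018]])
G=np.array([[-.038,-.011,.064],[-.038,.011,.064],[.038,.011,.064],[.038,-.011,.064]])
st,e=fit([("top",L,TS([[228,68],[173,68],[168,418],[209,420],[227,487],[209,487]])),("top",G,TS([[213,153],[250,156],[246,302],[210,300]])),
 ("scene",L,SS([[692,410],[758,363],[490,105],[443,130],[388,100],[402,90]])),("scene",G,SS([[645,215],[602,250],[499,150],[540,115]]))],[.45,-.35,0,180]);print("stick",st.round(4),e.tolist())
# pad in cutter frame
a=np.radians(cut[3]);R=np.array([[np.cos(a),np.sin(a)],[-np.sin(a),np.cos(a)]])
for n,q in(("pad",pad),("stick",st)): print(n,"in cutter",(R@(q[:2]-cut[:2])).round(4),q[3]-cut[3])
g=[(R@(W(pad,[x,y,0])[0,:2]-cut[:2])).round(4) for x,y in P[:,:2]];print(g)
E
python3 m1.py
```

```text
cutter [ 5.0820e-01  1.3180e-01 -4.4000e-03 -5.8508e+00] [[0.2, 0.0], [0.1, 0.3], [0.3, 0.2], [0.1, 0.3], [0.3, 0.3], [0.6, 1.4], [0.6, 0.8]]
pad [ 0.5232 -0.0225  0.0431 -8.2115] [[1.5, 0.2], [0.2, 0.1], [1.3, 0.5], [0.8, 0.2], [1.6, 0.4], [1.6, 0.6], [0.2, 0.4], [0.1, 0.3]]
stick [ 5.20100e-01 -3.72900e-01 -1.10000e-03  1.77664e+02] [[0.6, 0.5], [0.5, 0.2], [0.4, 0.6], [0.1, 0.7], [0.2, 0.1], [0.3, 0.1], [0.1, 0.2], [0.7, 0.2], [1.1, 0.4], [0.0, 0.3], [0.6, 0.5], [0.8, 0.0], [0.4, 0.0], [0.9, 0.5], [0.6, 0.9], [0.7, 0.3], [1.2, 0.0], [0.0, 0.0], [1.6, 1.5], [0.1, 1.1]]
pad in cutter [ 0.0307 -0.1519] -2.3606502239016534
stick in cutter [ 0.0633 -0.5008] 183.51484101164357
[array([ 0.0862, -0.0801]), array([ 0.0801, -0.228 ]), array([-0.0248, -0.2236]), array([-0.0187, -0.0758])]
```

```bash
cat >> h.py <<'E'
from scipy.spatial.transform import Rotation as Ro
def go(x,y,z,yaw,cmd=None):
    s=robot.get_state(); R=Ro.from_euler("xyz",s["orientation"],degrees=True); p=s["tcp_pos"]
    if cmd is not None: p,R=np.array(cmd[:3]),Ro.from_euler("xyz",[180,0,cmd[3]],degrees=True)
    d=R.inv().apply(np.array([x,y,z])-p); t=-(yaw-R.as_euler("xyz",degrees=True)[2]); t=(t+180)%360-180
    print("shift",d.round(4),"turn",np.radians(t).round(4))
E
python3 -c "
from h import *
go(.520,-.373,.15,177.7,[.192,-.568,.219,18.67])"
```

```text
shift [ 0.3732 -0.0797  0.069 ] turn -2.7756
```

play_rows:
  plan:
    - [[0.3,0.373,-0.08,0.0,-2.4],[0.3,0.373,-0.08,0.0,-2.4],[0.3,0.373,-0.08,0.0,-2.4],[0.3,0.373,-0.08,0.0,-2.4],[0.3,0.373,-0.08,0.0,-2.4],[0.3,0.373,-0.08,0.0,-2.4],[0.3,0.373,-0.08,0.0,-2.4],[0.3,0.373,-0.08,0.0,-2.4],[0.3,0.373,-0.08,0.0,-2.4],[0.3,0.373,-0.08,0.0,-2.4],[0.3,0.373,-0.08,0.0,-2.4],[0.3,0.373,-0.08,0.0,-2.4],[0.3,0.373,-0.08,0.069,-2.776],[0.3,0.373,-0.08,0.069,-2.776],[0.3,0.373,-0.08,0.069,-2.776],[0.3,0.373,-0.08,0.069,-2.776],[0.3,0.373,-0.08,0.069,-2.776],[0.3,0.373,-0.08,0.069,-2.776],[0.3,0.373,-0.08,0.069,-2.776],[0.3,0.373,-0.08,0.069,-2.776]]

```text
time: 1.77
tcp_pos: [0.5195, -0.373, 0.1489]
orientation: [180.0, -0.1, 162.3]
wrist_force: [-0.7, -0.2, -0.6]
finger_gap: 0.653
finger_force: 0.0
```

play_rows:
  plan:
    - [[0.3,0,0,0.0,-0.276],[0.3,0,0,0.0,-0.276],[0.3,0,0,0.0,-0.276],[0.3,0,0,0.02,-0.276],[0.3,0,0,0.04,-0.276],[0.3,0,0,0.04,-0.276]]

```text
time: 2.27
tcp_pos: [0.5174, -0.3712, 0.1045]
orientation: [179.7, -0.3, 177.7]
wrist_force: [-1.2, 1.7, -2.0]
finger_gap: 0.65
finger_force: 0.0
```

```bash
python3 - <<'E'
from h import *
t=robot.grab_frame("top");s=robot.grab_frame("scene")
st=[.5201,-.3729,-.0011,177.66]
o=np.zeros((540,800,3),np.uint8)
a=cv2.resize(t[190:280,395:455],None,fx=6,fy=6);b=cv2.resize(s[280:370,95:165],None,fx=6,fy=6)
o[:540,:360]=a;o[:540,370:790]=b;cv2.imwrite("pics/c4.png",o)
print(robot.get_state()["tcp_pos"],robot.get_state()["orientation"])
E
```

```text
[ 0.51891288 -0.37248332  0.1083947 ] [ 1.79886819e+02 -1.45189937e-01  1.77718104e+02]
```

View pics/c4.png

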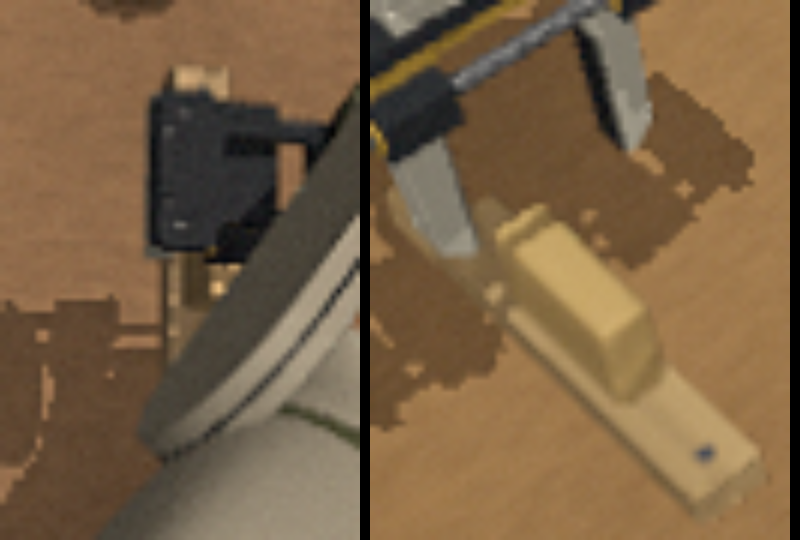

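The fingers straddle the grip (top view grip about px 430,225; in the right crop the tips lie either side of it). Descend and close.

play_rows:
  plan:
    - [[0.3,0,0,0.03,0],[0.3,0,0,0.06,0],[0.3,0,0,0.083,0],[0.3,0,0,0.083,0],[-1,0,0,0.083,0],[-1,0,0,0.083,0],[-1,0,0,0.083,0],[-1,0,0,0.083,0],[-1,0,0,0.083,0],[-1,0,0,0.083,0],[-1,0,0,0.083,0],[-1,0,0,0.083,0]]
  force: 40

```text
time: 3.37
tcp_pos: [0.5203, -0.3734, 0.0276]
orientation: [-180.0, 0.1, 177.7]
wrist_force: [-0.7, 2.2, 6.0]
finger_gap: 0.23
finger_force: 40.0
```

```bash
cat >> h.py <<'E'
C=[.5082,.1318,-5.85]
def c2w(x,y):
    a=np.radians(C[2]);return C[0]+np.cos(a)*x-np.sin(a)*y, C[1]+np.sin(a)*x+np.cos(a)*y
def w2c(X,Y):
    a=np.radians(C[2]);x,y=X-C[0],Y-C[1];return np.round([np.cos(a)*x+np.sin(a)*y,-np.sin(a)*x+np.cos(a)*y],4)
E
python3 - <<'E'
from h import *
cmd=[.520,-.373,.027,177.7]
p=c2w(-.070,-.165);print(p);go(*p,.16,84.15,cmd)
# eraser, bed z .045 + .013
m=M["top"]
for P in([545,470],[572,466],[570,525],[548,528]):
    u=uv(P,4,(180,150));n=cv2.undistortPoints(u.reshape(1,1,2),m["K"],m["D"]).ravel()
    o=-m["R"].T@m["t"];d=m["R"].T@np.array([*n,1]);k=(.055-o[2])/d[2];print(w2c(*(o+k*d)[:2]))
E
```

```text
(np.float64(0.4217470148704959), np.float64(-0.02520599148503136))
shift [ 0.1121  0.3436 -0.133 ] turn 1.6328
[-0.0968 -0.1629]
[-0.0914 -0.1823]
[-0.1343 -0.1857]
[-0.1384 -0.17  ]
```

```bash
python3 - <<'E'
from h import *
cmd=[.520,-.373,.027,177.7]
p=c2w(-.058,-.162);print(p);go(*p,.16,84.15,cmd)
E
```

```text
(np.float64(0.4339902939390218), np.float64(-0.02344470852928679))
shift [ 0.1     0.3458 -0.133 ] turn 1.6328
```

play_rows:
  plan:
    - [[-1,0,0,-0.03,0],[-1,0,0,-0.06,0],[-1,0,0,-0.1,0],[-1,0,0,-0.133,0],[-1,0.01,0.035,-0.133,0.12],[-1,0.02,0.07,-0.133,0.24],[-1,0.03,0.1,-0.133,0.36],[-1,0.04,0.13,-0.133,0.48],[-1,0.05,0.16,-0.133,0.6],[-1,0.06,0.19,-0.133,0.72],[-1,0.07,0.22,-0.133,0.84],[-1,0.08,0.25,-0.133,0.96],[-1,0.085,0.28,-0.133,1.08],[-1,0.09,0.3,-0.133,1.2],[-1,0.095,0.32,-0.133,1.32],[-1,0.1,0.335,-0.133,1.44],[-1,0.1,0.346,-0.133,1.56],[-1,0.1,0.346,-0.133,1.633],[-1,0.1,0.346,-0.133,1.633],[-1,0.1,0.346,-0.133,1.633]]

```text
time: 5.03
tcp_pos: [0.4335, -0.0236, 0.1594]
orientation: [-180.0, 0.0, 84.3]
wrist_force: [-0.5, 0.2, -1.4]
finger_gap: 0.232
finger_force: 40.0
```

```bash
python3 - <<'E'
from h import *
t=robot.grab_frame("top");s=robot.grab_frame("scene")
cv2.imwrite("pics/c5t.png",t)
cv2.imwrite("pics/c5.png",cv2.resize(s[145:305,140:353],None,fx=3.75,fy=3.75))
q=robot.get_state();print(q["tcp_pos"],q["orientation"],q["wrist_force"],w2c(*q["tcp_pos"][:2]),q["joint_pos"])
E
```

```text
[ 0.43356722 -0.02387545  0.15948156] [-1.79982775e+02  7.75821147e-03  8.42782628e+01] [ 0.32757856 -0.28809434 -1.29804783] [-0.0584 -0.1625] [-9.91565633e+00 -1.72100437e+01  1.14755553e+02 -9.07540830e-03
  8.24711027e+01 -4.19272759e+00]
```

View pics/c5.png

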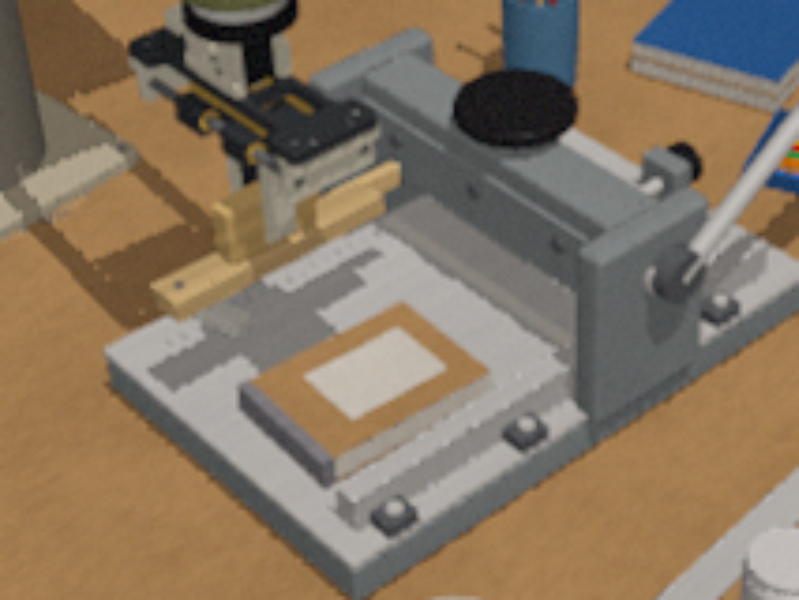

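Stick is level, parallel to the feed, above the bed left of the pad (pad's open rear corner about crop px 243,385). Back off from the bridge, lower.

play_rows:
  plan:
    - [[-1,-0.01,0,0.0,0],[-1,-0.01,0,0.03,0],[-1,-0.01,0,0.06,0],[-1,-0.01,0,0.075,0],[-1,-0.01,0,0.084,0],[-1,-0.01,0,0.084,0],[-1,-0.01,0,0.084,0],[-1,-0.01,0,0.084,0]]

```text
time: 5.8
tcp_pos: [0.4334, -0.034, 0.0767]
orientation: [179.9, 0.0, 84.2]
wrist_force: [1.0, -0.6, -1.3]
finger_gap: 0.235
finger_force: 40.0
```

```bash
python3 - <<'E'
from h import *
s=robot.grab_frame("scene")
cv2.imwrite("pics/c6.png",cv2.resize(s[195:295,150:283],None,fx=6,fy=6))
q=robot.get_state();print(q["tcp_pos"],q["orientation"],q["wrist_force"],w2c(*q["tcp_pos"][:2]))
E
```

```text
[ 0.43357433 -0.03396937  0.07682532] [1.79893163e+02 1.46275639e-02 8.41559710e+01] [-0.018078   -0.21445744 -0.66421019] [-0.0573 -0.1725]
```

View pics/c6.png

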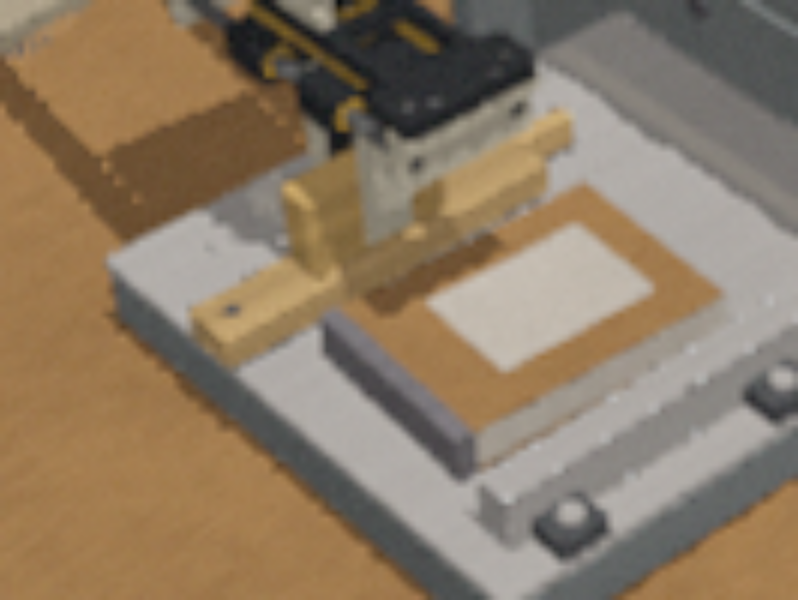

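play_rows:
  plan:
    - [[-1,0,0.003,0,0],[-1,0,0.006,0,0],[-1,0,0.009,0,0],[-1,0,0.012,0,0],[-1,0,0.0135,0,0],[-1,0,0.015,0,0],[-1,0,0.0165,0,0],[-1,0,0.018,0,0],[-1,0,0.0195,0,0],[-1,0,0.021,0,0],[-1,0,0.0225,0,0],[-1,0,0.024,0,0],[-1,0,0.0255,0,0],[-1,0,0.027,0,0],[-1,0,0.0285,0,0],[-1,0,0.03,0,0],[-1,0,0.032,0,0],[-1,0,0.034,0,0],[-1,0,0.036,0,0],[-1,0,0.037,0,0]]

```text
time: 7.52
tcp_pos: [0.4697, -0.0372, 0.0756]
orientation: [180.0, -0.0, 84.2]
wrist_force: [-2.2, 0.4, -2.7]
finger_gap: 0.229
finger_force: 40.0
```

play_rows:
  plan:
    - [[-1,0,0.0005,0,0],[-1,0,0.001,0,0],[-1,0,0.0015,0,0],[-1,0,0.002,0,0],[-1,0,0.0025,0,0],[-1,0,0.003,0,0]]

```text
time: 8.02
tcp_pos: [0.4725, -0.0376, 0.0756]
orientation: [180.0, -0.0, 84.2]
wrist_force: [-2.5, -0.3, -3.3]
finger_gap: 0.238
finger_force: 40.0
```

play_rows:
  plan:
    - [[-1,0,0.0004,0,0],[-1,0,0.0008,0,0],[-1,0,0.0012,0,0],[-1,0,0.0016,0,0],[-1,0,0.002,0,0]]

```text
time: 8.43
tcp_pos: [0.4745, -0.0378, 0.0756]
orientation: [-180.0, -0.0, 84.2]
wrist_force: [-1.4, -0.0, -3.6]
finger_gap: 0.235
finger_force: 40.0
```

play_rows:
  plan:
    - [[-1,0,0.0003,0,0],[-1,0,0.0006,0,0],[-1,0,0.001,0,0]]

```text
time: 8.68
tcp_pos: [0.4754, -0.0379, 0.0756]
orientation: [-180.0, 0.0, 84.2]
wrist_force: [-1.1, -0.3, -2.3]
finger_gap: 0.229
finger_force: 40.0
```

play_rows:
  plan:
    - [[-1,0,0.0003,0,0],[-1,0,0.0006,0,0],[-1,0,0.001,0,0]]

```text
time: 8.93
tcp_pos: [0.4764, -0.038, 0.0756]
orientation: [-180.0, 0.0, 84.2]
wrist_force: [-2.1, 0.2, -2.0]
finger_gap: 0.235
finger_force: 40.0
```

play_rows:
  plan:
    - [[-1,0,0.0003,0,0],[-1,0,0.0006,0,0],[-1,0,0.001,0,0]]

```text
time: 9.18
tcp_pos: [0.4774, -0.0381, 0.0756]
orientation: [-180.0, -0.0, 84.2]
wrist_force: [-1.5, 0.1, -2.0]
finger_gap: 0.229
finger_force: 40.0
```

play_rows:
  plan:
    - [[-1,0,0.0003,0,0],[-1,0,0.0006,0,0],[-1,0,0.001,0,0]]

```text
time: 9.43
tcp_pos: [0.4776, -0.0381, 0.0757]
orientation: [-179.9, 0.0, 84.2]
wrist_force: [-9.2, 1.7, 4.8]
finger_gap: 0.234
finger_force: 40.0
```

play_rows:
  plan:
    - [[-1,0,0.0003,0,0],[-1,0,0.0006,0,0],[-1,0,0.001,0,0]]

```text
time: 9.68
tcp_pos: [0.4777, -0.0381, 0.0756]
orientation: [-179.8, -0.0, 84.2]
wrist_force: [-13.6, 1.6, 8.7]
finger_gap: 0.234
finger_force: 40.0
```

play_rows:
  plan:
    - [[-1,0,-0.0013,0,0],[-1,0,-0.0013,0,0],[-1,0,-0.0013,0,0]]

```text
time: 9.93
tcp_pos: [0.4776, -0.0381, 0.0756]
orientation: [-179.9, -0.0, 84.2]
wrist_force: [-5.7, 0.7, 2.0]
finger_gap: 0.234
finger_force: 40.0
```

```bash
python3 - <<'E'
from h import *
t=robot.grab_frame("top");s=robot.grab_frame("scene")
q=robot.get_state();print(q["tcp_pos"],q["orientation"],q["wrist_force"],w2c(*q["tcp_pos"][:2]))
a=cv2.resize(t[190:260,280:360],None,fx=5,fy=5)
b=cv2.resize(s[195:295,180:280],None,fx=4,fy=4)
o=np.zeros((400,800,3),np.uint8);o[:350,:400]=a;o[:,400:]=b;cv2.imwrite("pics/c7.png",o)
E
```

```text
[ 0.47762057 -0.03806114  0.07565064] [-1.79935700e+02 -3.82848405e-03  8.41579210e+01] [-6.11534523  0.1740518   1.17266775] [-0.0131 -0.1721]
```

View pics/c7.png

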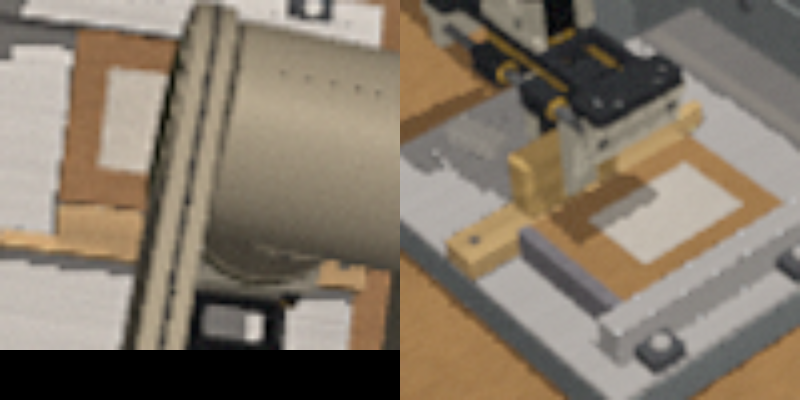

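play_rows:
  plan:
    - [[-1,0,-0.002,0,0],[-1,0,-0.007,0,0],[-1,0,-0.012,0,0],[-1,-0.02,-0.012,0,0],[-1,-0.045,-0.012,0,0],[-1,-0.07,-0.012,0,0],[-1,-0.095,-0.012,0,0],[-1,-0.12,-0.012,0,0],[-1,-0.14,-0.012,0,0],[-1,-0.157,-0.012,0,0],[-1,-0.157,-0.012,0,0],[-1,-0.157,-0.002,0,0],[-1,-0.157,0.006,0,0],[-1,-0.157,0.013,0,0],[-1,-0.157,0.0155,0,0],[-1,-0.157,0.0155,0,0],[-1,-0.157,0.0155,0,0]]

```text
time: 11.45
tcp_pos: [0.4776, -0.1954, 0.0755]
orientation: [-180.0, -0.0, 84.2]
wrist_force: [-0.1, 0.1, -1.9]
finger_gap: 0.232
finger_force: 40.0
```

```bash
python3 - <<'E'
from h import *
t=robot.grab_frame("top");s=robot.grab_frame("scene")
q=robot.get_state();print(q["tcp_pos"],q["orientation"],q["wrist_force"],w2c(*q["tcp_pos"][:2]))
a=cv2.resize(t[190:260,290:370],None,fx=5,fy=5)
b=cv2.resize(s[195:295,160:260],None,fx=4,fy=4)
o=np.zeros((400,800,3),np.uint8);o[:350,:400]=a;o[:,400:]=b;cv2.imwrite("pics/c8.png",o)
E
```

```text
[ 0.47729801 -0.1955503   0.07546929] [-1.79972307e+02 -1.01283667e-02  8.41816721e+01] [ 0.05135551 -0.76868396 -1.04266561] [ 0.0026 -0.3288]
```

View pics/c8.png

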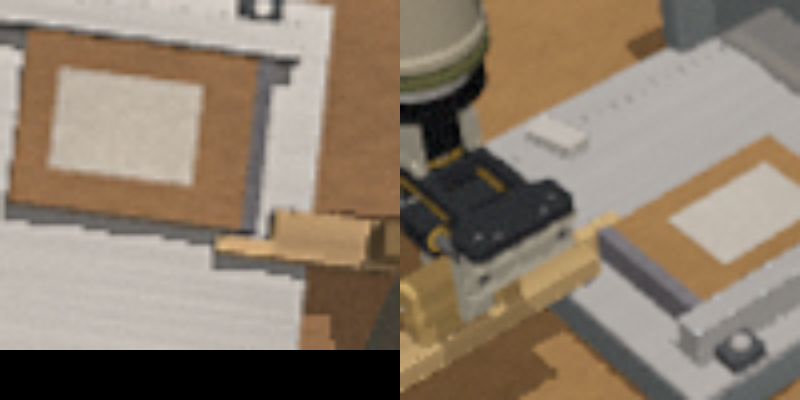

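play_rows:
  plan:
    - [[-1,0,0.001,0,0],[-1,0,0.002,0,0],[-1,0,0.003,0,0],[-1,0,0.0035,0,0],[-1,0,0.0038,0,0],[-1,0,0.0038,0,0]]

```text
time: 12.05
tcp_pos: [0.4813, -0.1963, 0.0756]
orientation: [-180.0, 0.0, 84.2]
wrist_force: [-1.0, 0.1, -1.3]
finger_gap: 0.235
finger_force: 40.0
```

play_rows:
  plan:
    - [[-1,0,0.0003,0,0],[-1,0,0.0005,0,0],[-1,0,0.0005,0,0]]

```text
time: 12.3
tcp_pos: [0.4816, -0.1963, 0.0755]
orientation: [-180.0, -0.0, 84.2]
wrist_force: [-2.0, 0.1, -0.5]
finger_gap: 0.233
finger_force: 40.0
```

play_rows:
  plan:
    - [[-1,0,0.0003,0,0],[-1,0,0.0004,0,0],[-1,0,0.0004,0,0]]

```text
time: 12.55
tcp_pos: [0.4819, -0.1964, 0.0755]
orientation: [-180.0, 0.0, 84.2]
wrist_force: [-2.8, 0.4, -0.1]
finger_gap: 0.236
finger_force: 40.0
```

play_rows:
  plan:
    - [[-1,0.0015,0,0,0],[-1,0.003,0,0,0],[-1,0.0045,0,0,0],[-1,0.006,0,0,0],[-1,0.0075,0,0,0],[-1,0.009,0,0,0],[-1,0.01,0,0,0],[-1,0.011,0,0,0],[-1,0.012,0,0,0]]

```text
time: 13.3
tcp_pos: [0.4831, -0.1852, 0.0757]
orientation: [-180.0, 0.1, 84.2]
wrist_force: [-5.9, -6.5, -0.3]
finger_gap: 0.236
finger_force: 40.1
```

play_rows:
  plan:
    - [[-1,0.0005,-0.0005,0,0],[-1,0.001,-0.0005,0,0],[-1,0.0015,-0.0005,0,0],[-1,0.002,-0.0005,0,0],[-1,0.0025,-0.0005,0,0],[-1,0.003,-0.0005,0,0]]

```text
time: 13.8
tcp_pos: [0.4832, -0.1818, 0.0757]
orientation: [180.0, 0.1, 84.2]
wrist_force: [-4.2, -4.5, -1.7]
finger_gap: 0.24
finger_force: 40.0
```

play_rows:
  plan:
    - [[-1,0.001,0,0,0],[-1,0.0025,0,0,0],[-1,0.004,0,0,0],[-1,0.0055,0,0,0],[-1,0.007,0,0,0],[-1,0.0085,0,0,0],[-1,0.01,0,0,0],[-1,0.0115,0,0,0],[-1,0.013,0,0,0],[-1,0.0145,0,0,0],[-1,0.016,0,0,0],[-1,0.0175,0,0,0],[-1,0.019,0,0,0],[-1,0.02,0,0,0]]

```text
time: 14.97
tcp_pos: [0.4853, -0.1617, 0.0756]
orientation: [180.0, 0.0, 84.2]
wrist_force: [-4.4, -3.7, -1.3]
finger_gap: 0.234
finger_force: 40.0
```

```bash
python3 - <<'E'
from h import *
m=M["top"];t=cv2.imread("pics/top0.png")
for z,P in((.079,[244,160]),(.079,[208,458]),(.045,[257,165]),(.045,[210,475])):
    u=uv(P,4,(180,150));n=cv2.undistortPoints(u.reshape(1,1,2),m["K"],m["D"]).ravel()
    o=-m["R"].T@m["t"];d=m["R"].T@np.array([*n,1]);k=(z-o[2])/d[2];print(z,w2c(*(o+k*d)[:2]))
q=robot.get_state();print(q["wrist_force"],q["torque"],w2c(*q["tcp_pos"][:2]))
E
```

```text
0.079 [0.0995 0.0855]
0.079 [-0.1206  0.0808]
0.045 [0.104  0.0785]
0.045 [-0.1314  0.0806]
[-4.43620797 -3.69079934 -1.29713876] [-0.87615385  0.64873343  0.25253175] [ 0.0072 -0.2943]
```

play_rows:
  plan:
    - [[-1,0.0015,0,0,0],[-1,0.0035,0,0,0],[-1,0.0055,0,0,0],[-1,0.0075,0,0,0],[-1,0.0095,0,0,0],[-1,0.0115,0,0,0],[-1,0.0135,0,0,0],[-1,0.0155,0,0,0],[-1,0.0175,0,0,0],[-1,0.0195,0,0,0],[-1,0.0215,0,0,0],[-1,0.0235,0,0,0],[-1,0.0255,0,0,0],[-1,0.0275,0,0,0],[-1,0.0295,0,0,0],[-1,0.0315,0,0,0],[-1,0.0335,0,0,0],[-1,0.0355,0,0,0],[-1,0.0375,0,0,0],[-1,0.039,0,0,0]]

```text
time: 16.63
tcp_pos: [0.4893, -0.1224, 0.0756]
orientation: [180.0, -0.0, 84.2]
wrist_force: [-0.9, -2.4, -3.7]
finger_gap: 0.236
finger_force: 40.0
```

play_rows:
  plan:
    - [[-1,0.001,0.0003,0,0],[-1,0.002,0.0006,0,0],[-1,0.003,0.0008,0,0],[-1,0.004,0.0008,0,0]]

```text
time: 16.97
tcp_pos: [0.49, -0.1195, 0.0757]
orientation: [-179.9, 0.1, 84.2]
wrist_force: [-4.8, -5.9, -1.7]
finger_gap: 0.24
finger_force: 40.0
```

play_rows:
  plan:
    - [[-1,0.0015,0,0,0],[-1,0.0035,0,0,0],[-1,0.0055,0,0,0],[-1,0.0075,0.0001,0,0],[-1,0.0095,0.0001,0,0],[-1,0.0115,0.0001,0,0],[-1,0.0135,0.0002,0,0],[-1,0.0155,0.0002,0,0],[-1,0.0175,0.0002,0,0],[-1,0.0195,0.0002,0,0],[-1,0.021,0.0002,0,0]]

```text
time: 17.88
tcp_pos: [0.4923, -0.0985, 0.0757]
orientation: [-179.9, 0.1, 84.2]
wrist_force: [-5.8, -5.8, -0.2]
finger_gap: 0.233
finger_force: 40.0
```

play_rows:
  plan:
    - [[-1,0.0015,0,0,0],[-1,0.0035,-0.0001,0,0],[-1,0.0055,-0.0002,0,0],[-1,0.0075,-0.0002,0,0],[-1,0.0095,-0.0002,0,0],[-1,0.0115,-0.0002,0,0],[-1,0.0135,-0.0002,0,0],[-1,0.0155,-0.0002,0,0],[-1,0.0175,-0.0002,0,0],[-1,0.0195,-0.0002,0,0],[-1,0.021,-0.0002,0,0]]

```text
time: 18.8
tcp_pos: [0.4944, -0.0773, 0.0757]
orientation: [-180.0, 0.0, 84.2]
wrist_force: [-3.6, -4.7, -1.5]
finger_gap: 0.238
finger_force: 40.0
```

play_rows:
  plan:
    - [[-1,0.0015,0,0,0],[-1,0.0035,0.0001,0,0],[-1,0.0055,0.0001,0,0],[-1,0.0075,0.0001,0,0],[-1,0.0095,0.0002,0,0],[-1,0.0115,0.0002,0,0],[-1,0.0135,0.0002,0,0],[-1,0.0155,0.0003,0,0],[-1,0.0175,0.0003,0,0],[-1,0.019,0.0003,0,0],[-1,0.02,0.0003,0,0]]

```text
time: 19.72
tcp_pos: [0.4966, -0.0576, 0.0757]
orientation: [-179.9, 0.1, 84.2]
wrist_force: [-4.5, -5.7, -0.8]
finger_gap: 0.235
finger_force: 40.0
```

play_rows:
  plan:
    - [[-1,0.001,0,0,0],[-1,0.0025,0,0,0],[-1,0.004,0,0,0],[-1,0.0055,0,0,0],[-1,0.007,0,0,0],[-1,0.0085,0,0,0],[-1,0.01,0,0,0],[-1,0.0115,0,0,0],[-1,0.013,0,0,0],[-1,0.014,0,0,0]]

```text
time: 20.55
tcp_pos: [0.4981, -0.0436, 0.0757]
orientation: [-179.9, 0.1, 84.2]
wrist_force: [-3.0, -5.9, -0.9]
finger_gap: 0.234
finger_force: 40.0
```

play_rows:
  plan:
    - [[-1,0.0007,0.0001,0,0],[-1,0.0014,0.0002,0,0],[-1,0.0021,0.0002,0,0],[-1,0.0028,0.0003,0,0],[-1,0.0035,0.0003,0,0],[-1,0.0042,0.0003,0,0],[-1,0.005,0.0003,0,0]]

```text
time: 21.13
tcp_pos: [0.4987, -0.039, 0.0757]
orientation: [-179.9, 0.1, 84.2]
wrist_force: [-6.0, -7.2, 0.6]
finger_gap: 0.235
finger_force: 40.0
```

play_rows:
  plan:
    - [[-1,0.0005,-0.0002,0,0],[-1,0.001,-0.0003,0,0],[-1,0.0015,-0.0003,0,0]]

```text
time: 21.38
tcp_pos: [0.4987, -0.0372, 0.0757]
orientation: [-179.9, 0.0, 84.2]
wrist_force: [-4.4, -5.5, -1.5]
finger_gap: 0.231
finger_force: 40.0
```

play_rows:
  plan:
    - [[-1,0.0005,0,0,0],[-1,0.001,0,0,0],[-1,0.0015,0,0,0],[-1,0.002,0,0,0]]

```text
time: 21.72
tcp_pos: [0.499, -0.0353, 0.0757]
orientation: [-179.9, 0.0, 84.2]
wrist_force: [-4.2, -5.5, -0.6]
finger_gap: 0.234
finger_force: 40.0
```

play_rows:
  plan:
    - [[-1,0.0005,0,0,0],[-1,0.001,0,0,0],[-1,0.0015,0,0,0],[-1,0.002,0,0,0]]

```text
time: 22.05
tcp_pos: [0.4992, -0.0333, 0.0757]
orientation: [-180.0, 0.0, 84.2]
wrist_force: [-4.0, -4.9, -1.3]
finger_gap: 0.236
finger_force: 40.0
```

play_rows:
  plan:
    - [[-1,0.0004,0,0,0],[-1,0.0008,0,0,0],[-1,0.0012,0,0,0],[-1,0.0016,0,0,0]]

```text
time: 22.38
tcp_pos: [0.4993, -0.0325, 0.0758]
orientation: [-180.0, 0.1, 84.2]
wrist_force: [-5.0, -10.6, 2.0]
finger_gap: 0.234
finger_force: 40.0
```

play_rows:
  plan:
    - [[-1,0,0,0,0],[-1,0,0,0,0],[-1,0,0,0,0]]

```text
time: 22.63
tcp_pos: [0.4993, -0.0326, 0.0758]
orientation: [-179.9, 0.1, 84.1]
wrist_force: [-4.3, -9.1, 0.4]
finger_gap: 0.237
finger_force: 40.0
```

```bash
python3 - <<'E'
from h import *
t=robot.grab_frame("top");s=robot.grab_frame("scene")
q=robot.get_state();print(q["tcp_pos"],q["orientation"],q["wrist_force"],w2c(*q["tcp_pos"][:2]))
a=cv2.resize(t[170:270,215:315],None,fx=4,fy=4)
b=cv2.resize(s[195:295,190:290],None,fx=4,fy=4)
cv2.imwrite("pics/c9.png",np.hstack([a,b]))
E
```

```text
[ 0.49931357 -0.03258147  0.07587698] [-1.79955002e+02  1.31206541e-01  8.41434461e+01] [-5.13412082 -9.24267506 -0.3736341 ] [ 0.0079 -0.1644]
```

View pics/c9.png

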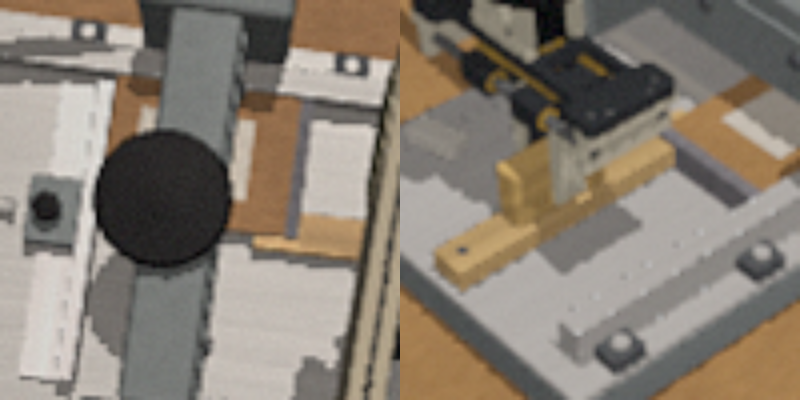

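The pad's nose meets the gauge (px ~108,90) and its rear strip runs parallel to it; the pad lies along the guide. Ease both forces off together, then withdraw.

play_rows:
  plan:
    - [[-1,-0.0004,-0.0005,0,0],[-1,-0.0008,-0.001,0,0],[-1,-0.0012,-0.0015,0,0],[-1,-0.0016,-0.002,0,0],[-1,-0.002,-0.0025,0,0],[-1,-0.0025,-0.003,0,0],[-1,-0.004,-0.004,0,0],[-1,-0.006,-0.005,0,0],[-1,-0.01,-0.006,0,0],[-1,-0.01,-0.006,0,0]]

```text
time: 23.57
tcp_pos: [0.4925, -0.041, 0.0756]
orientation: [-180.0, 0.0, 84.2]
wrist_force: [-0.4, -0.2, -1.1]
finger_gap: 0.234
finger_force: 40.0
```

```bash
python3 - <<'E'
from h import *
q=robot.get_state();print(q["tcp_pos"],q["orientation"],q["wrist_force"],w2c(*q["tcp_pos"][:2]))
p=q["tcp_pos"]
go(*p[:2],.17,84.15); go(p[0],-.20,.17,84.15); go(.50,-.37,.17,177.7); go(.50,-.37,.028,177.7)
E
```

```text
[ 0.49250457 -0.04102637  0.07563636] [-1.79991223e+02  5.96060112e-03  8.41505874e+01] [-0.43139977 -0.24878014 -1.13537476] [ 0.002  -0.1735]
shift [-0.     -0.     -0.0944] turn 0.0
shift [-0.1582  0.0162 -0.0943] turn 0.0
shift [-0.3265  0.041  -0.0943] turn -1.6327
shift [-0.3265  0.041   0.0477] turn -1.6327
```

play_rows:
  plan:
    - [[-1,-0.015,0,0,0],[-1,-0.04,0,0,0],[-1,-0.07,0,-0.02,0],[-1,-0.1,0,-0.05,0],[-1,-0.13,0,-0.08,0],[-1,-0.16,0.01,-0.09,-0.12],[-1,-0.18,0.02,-0.09,-0.24],[-1,-0.2,0.03,-0.09,-0.36],[-1,-0.22,0.04,-0.09,-0.48],[-1,-0.24,0.05,-0.09,-0.6],[-1,-0.26,0.06,-0.09,-0.72],[-1,-0.28,0.0613,-0.09,-0.84],[-1,-0.3,0.0613,-0.09,-0.96],[-1,-0.315,0.0613,-0.09,-1.08],[-1,-0.3275,0.0613,-0.09,-1.2],[-1,-0.3275,0.0613,-0.09,-1.32],[-1,-0.3275,0.0613,-0.09,-1.44],[-1,-0.3275,0.0613,-0.09,-1.56],[-1,-0.3275,0.0613,-0.09,-1.633],[-1,-0.3275,0.0613,-0.09,-1.633]]

```text
time: 25.23
tcp_pos: [0.5202, -0.3727, 0.1654]
orientation: [180.0, -0.0, 177.9]
wrist_force: [0.4, 0.8, -0.9]
finger_gap: 0.229
finger_force: 40.0
```

play_rows:
  plan:
    - [[-1,0,0,0.03,0],[-1,0,0,0.06,0],[-1,0,0,0.09,0],[-1,0,0,0.115,0],[-1,0,0,0.128,0],[-1,0,0,0.133,0],[-1,0,0,0.136,0],[-1,0,0,0.1375,0],[-1,0,0,0.1375,0],[-1,0,0,0.1375,0]]

```text
time: 26.07
tcp_pos: [0.5215, -0.3735, 0.0301]
orientation: [-179.9, 0.1, 177.7]
wrist_force: [0.4, -0.3, -1.2]
finger_gap: 0.23
finger_force: 40.0
```

play_rows:
  plan:
    - [[-1,0,0,0.001,0],[-1,0,0,0.0015,0],[-1,0,0,0.0015,0],[-1,0,0,0.0015,0]]

```text
time: 26.4
tcp_pos: [0.5208, -0.3729, 0.0274]
orientation: [-180.0, 0.1, 177.7]
wrist_force: [0.8, -0.2, 1.9]
finger_gap: 0.238
finger_force: 40.0
```

Touching the table; release and lift away.

play_rows:
  plan:
    - [[-0.4,0,0,0,0],[-0.2,0,0,0,0],[0.1,0,0,0,0],[0.3,0,0,0,0],[0.3,0,0,0,0],[0.3,0,0,0,0],[0.3,0,0,-0.02,0],[0.3,0,0,-0.05,0],[0.3,0,0,-0.09,0],[0.3,0,0,-0.13,0],[0.3,0,0,-0.16,0],[0.3,0.05,0.03,-0.18,0],[0.3,0.1,0.06,-0.18,0],[0.3,0.13,0.09,-0.18,0],[0.3,0.13,0.12,-0.18,0],[0.3,0.13,0.12,-0.18,0],[0.3,0.13,0.12,-0.18,0]]

```text
time: 27.82
tcp_pos: [0.394, -0.2449, 0.2069]
orientation: [180.0, 0.0, 177.8]
wrist_force: [-0.4, -0.7, 0.9]
finger_gap: 0.648
finger_force: 0.0
```

```bash
python3 - <<'E'
from h import *
t=robot.grab_frame("top");s=robot.grab_frame("scene")
q=robot.get_state();print(q["tcp_pos"],q["finger_gap"],q["wrist_force"])
a=cv2.resize(t[150:300,180:460],(800,429),interpolation=cv2.INTER_CUBIC)
b=cv2.resize(s[180:380,60:360],(255,170))
o=np.zeros((600,800,3),np.uint8);o[:429]=a;o[430:,:255]=b
c=cv2.resize(s[195:295,190:400],(357,170));o[430:,260:617]=c
cv2.imwrite("pics/c10.png",o)
E
```

```text
[ 0.39543844 -0.24744028  0.2072169 ] 0.649686467701398 [-1.06884509 -0.67226491 -0.4849298 ]
```

View pics/c10.png

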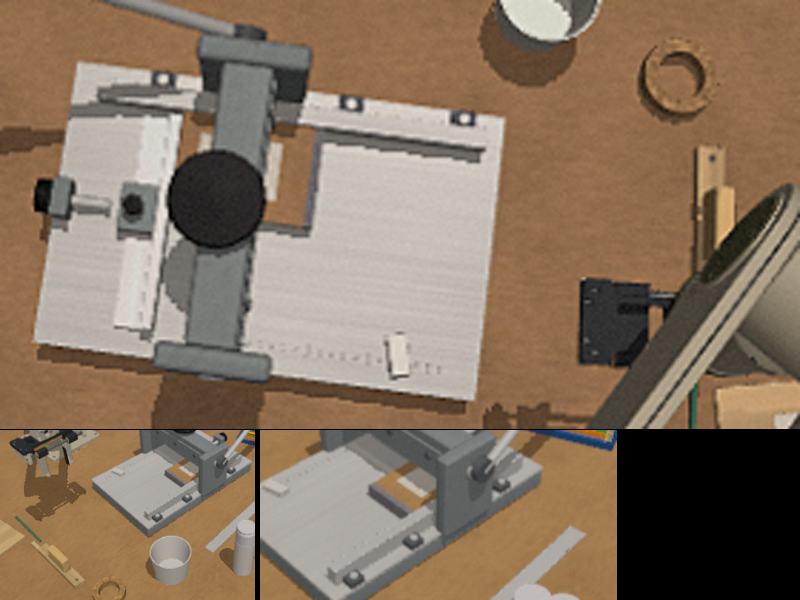

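```bash
python3 -c "
from workcell import robot
print(robot.sign_off())"
```

```text
the job is handed in; nothing more can be done
None
```

I fed the pad in with the stick until it sat against the guide and back gauge, laid the stick back on the table and handed the job in. The one flaw came at first contact with the guide: the force briefly reached about 13.6 N at the wrist, roughly 11 N on the guide, so it may have passed the 10 N bruising limit before I eased off.

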